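Bring the star under the bench magnifier

ROBOT

A 6-joint arm with a two-finger parallel gripper is mounted at the origin on the work surface. World frame = base frame: x ahead of the robot, y to its left, z up, the work surface at z = 0. Lengths are in mm, angles in rad, forces in N, time in s.
With the tool pointing down it reaches from about 400 to 825 mm from the base axis. Payload 7 kg.
Tool frame: the origin (TCP) lies at the very end of the fingers, on their centre line; the grasp point (between the pads) lies 19 mm behind it; z points along the fingers, y is the line along which they close (so a half turn about z gives the same grasp; the last joint's range is limited). The gripper opens to 88 mm and grips with 3 to 60 N. Pads are 19 mm wide; open, the fingers measure 130 mm over their backs; the gripper's body (78 mm by 193 mm) begins 47 mm behind the grasp point.
Start: joints at [-0.882, 0.359, 0.012, 0, -1.224, -0.288], TCP at [263.327, -621.494, 226.561] pointing down, gripper open.
Joint ranges: [-3.07, 3.07], [-1.43, 2.12], [-1.02, 1.25], [-3.03, 1.67], [-3.05, -0], [-3.03, 3.03]. Speed limits (rad/s): [2.39, 2.39, 3.01, 3.14, 3.14, 3.14].

INTERFACE

Orientations are given as a unit quaternion [x, y, z, w].
In Python, from plant import bot gives the robot as it stands. Calls block until the motion is done:
- bot.move_ptp(position, orientation): joint-space move of the TCP to a pose.
- bot.line_to(position, velocity=150, ori=None): straight line of the TCP; ori=None keeps the orientation; velocity is the mean speed in mm/s.
- bot.move_joints(angles): joint-space move.
- bot.move_gripper(opening, force=None): finger opening in mm; force is the grip in N (None keeps the last); returns when the fingers have stopped.
- bot.pause(seconds).
- bot.solve_ik(position, orientation): joint angles nearest the present ones, or None.
- bot.read_state(): the state.
- bot.camera(name): name is "side" or "top" or "wrist"; returns the picture (400x640x3 uint8, red, green, blue); there is no depth.
- bot.get_calibration(name): a dict with "fx", "fy", "cx", "cy" (pixels), "view" (4x4, takes a point from world to camera coordinates); the wrist camera has in their place "T_tool_cam" (4x4, takes a point from camera to tool coordinates, whose origin is the TCP and whose axes are the flange's). Camera axes: x right, y up, looking along -z (the intrinsics and any distortion apply to the point x, -y, -z); pixel columns grow to the right and rows downward; lengths in mm; the calibration is good to about 2 mm. A picture is of the moment at which its call begins: read the wrist's pose just before it. get_calibration takes no time and is no camera call.
A pose or a line that the arm cannot do raises bot.Unreachable and nothing moves.
- bot.close_job(): hands the job in; it is judged then, once.
The state is a dict: "t": time; "joint_pos": joint angles; "qvel": joint speeds; "tau": joint torques, N m; "tcp_pos": TCP position; "eef_rot": TCP orientation; "contact_force": force on the tool from outside, world axes, zero at the start; "moment": the same for the moment, N m; "width": finger opening in mm; "finger_force": force on a finger pad.
Only numpy, scipy, OpenCV 4.12 (cv2) and the standard library are available. Lean on these libraries where they do the work, as an engineer would, in place of code of your own. Each camera call takes 0.05 s, during which the arm holds its last target. There are 200 camera calls.

TASK

Bring the five-pointed star under the magnifier for inspection, pushing with your fingertips only. First turn the four-armed wheel by pushing on one of its arms until the cup with the star stands right at the fixed pointer, and leave it there; then push the magnifier's arm round until its lens is centred above the star, and let go. Do not pick up or touch the badges in the cups, and leave everything else on the table where it lies.

Things in the scene. Friction and masses are not known exactly. Their poses are not given: they have to be found in the camera images.
- star: the five-pointed brass star, 60 mm across, 4 to 7 mm thick, lying loose in one of the four cups of the wheel; origin at the centre of its underside. Not to be touched
- wheel_hub (a point): on the wheel's vertical axis, at the top of its hub, 70 mm above the table. The wheel lies level: an aluminium hub 44 mm across and four straight arms at right angles, each ending in a black cup (72 mm across, from 42 to 58 mm above the table, centre 120 mm from the axis). Each arm is bare from 22 to 84 mm from the axis, 14 mm wide, from 43 to 55 mm above the table
- stand: the wheel's fixed steel stand; origin on the table under the wheel's axis, its y axis runs to the pointer. A foot 110 mm across, under 16 mm high (spindle 32 mm thick above it), and a flat bar 6 mm high running out to the pointer; otherwise the space under and between the wheel's arms is empty
- station (a point): the place where the star has to stand: the centre of a cup that is exactly at the fixed pointer, 120 mm from the wheel's axis, 50 mm above the table. The pointer is a steel cone, 52 mm above the table, aimed at the wheel's axis from outside the cups, on a small post (197 mm from the axis, 59 mm high)
- wheel (a joint): turn of the wheel since the start, rad, counter-clockwise seen from above positive; it turns endlessly both ways, with light friction (about 0.1 N m) and stays where it is left
- lens (a point): centre of the magnifier's round lens, 159 mm above the table; the white lens ring is 110 mm across, from 150 to 168 mm above the table; 220 mm from mag_pivot
- mag_pivot (a point): on the vertical axis of the magnifier's swinging arm, 166 mm above the table. The arm is a straight white bar from the pivot to the lens ring, 14 mm wide, 152 to 166 mm above the table, bare from 17 to 165 mm from the pivot; the pivot cap is 34 mm across, its top 175 mm above the table
- mag_foot: the magnifier's fixed white foot, 124 mm across and 30 mm high, with a column 24 mm thick up to the pivot; origin at the centre of its underside
- magnifier (a joint): swing of the magnifier's arm, rad: 0 = lens centred above the station, positive = swung away from the wheel (clockwise seen from above); limits -0.6 and 1.7, no stop at 0; friction about 0.25 N m, it stays where it is left
- disc: plain round brass medal, 59 mm across, about 4 mm thick, loose in another cup of the wheel; origin at the centre of its underside. Not to be touched
- bar_pin: straight brass bar, 58 x 16 mm, about 4 mm thick, loose in another cup of the wheel; origin at the centre of its underside. Not to be touched
- cross: brass cross, 58 mm across, about 4 mm thick, loose in another cup of the wheel; origin at the centre of its underside. Not to be touched
- jar: bystander: small closed jar, 44 mm across, 50 mm tall; loose, to be left alone
- tape: bystander: roll of tape lying flat, 72 mm across, 19 mm tall; loose, to be left alone
- marker: bystander: black marker pen, 13 mm thick, 130 mm long; loose, to be left alone
- screwdriver: bystander: yellow-handled screwdriver, 170 mm long; loose, to be left alone
- scissors: bystander: orange-handled scissors, about 145 mm long; loose, to be left alone
- clip_box: bystander: cardboard box 90 x 60 x 30 mm; loose, to be left alone

How it is judged:
By the outcome, as a careful person would: the job done as asked, in the order asked, and still so for the second after the job is handed in, with the robot touching nothing.
It also fails if it takes over 61 s, if anything falls off the work surface, if the arm or the gripper's body presses on something with over 40 N, if the wrist force passes 120 N, or if a joint passes its speed limit or range.

## Working session

There is one attempt and no reset: what is moved stays moved. The work goes in short steps, each a Python script; the robot and the scene stay as the last script left them, time stands still between calls to the robot, and variables do not carry over. Pictures are saved under pics/ and viewed, at most 10 in all, crops included, and the job is handed in when it is done.

```bash
mkdir -p pics
python3 - <<'E'
from plant import bot
import cv2,numpy as np
for n in("top","side"):
    cv2.imwrite(f"pics/{n}0.png",cv2.cvtColor(bot.camera(n),cv2.COLOR_RGB2BGR))
    c=bot.get_calibration(n);print(n,{k:(np.round(v,3).tolist()) for k,v in c.items() if not isinstance(v,str)})
s=bot.read_state();print(s["t"],s["eef_rot"],s["tcp_pos"])
E
```

```text
top {'fx': 460.357, 'fy': 460.357, 'cx': 323.929, 'cy': 198.663, 'view': [[-0.013, -1.0, 0.01, -51.882], [0.997, -0.012, 0.073, -557.548], [-0.073, 0.011, 0.997, -1572.331], [0.0, 0.0, 0.0, 1.0]]}
side {'fx': 413.874, 'fy': 413.874, 'cx': 311.77, 'cy': 200.912, 'view': [[0.997, -0.075, 0.013, -565.284], [0.04, 0.655, 0.755, -86.403], [-0.065, -0.752, 0.656, -1359.642], [0.0, 0.0, 0.0, 1.0]]}
0.1 [-1.99011288e-01  9.79996932e-01  6.89635983e-04 -2.13396071e-04] [ 263.14922482 -621.13111162  225.74655462]
```

View pics/top0.png

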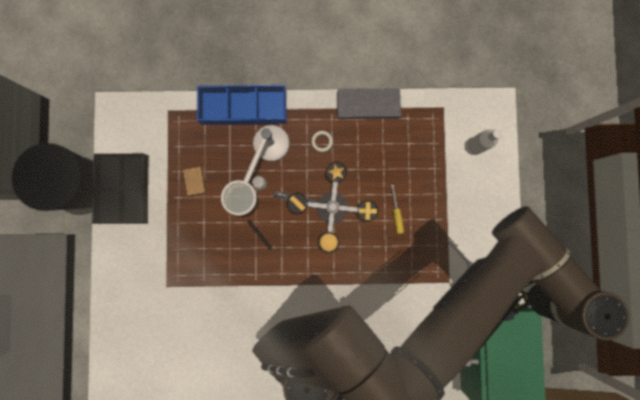

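View pics/side0.png

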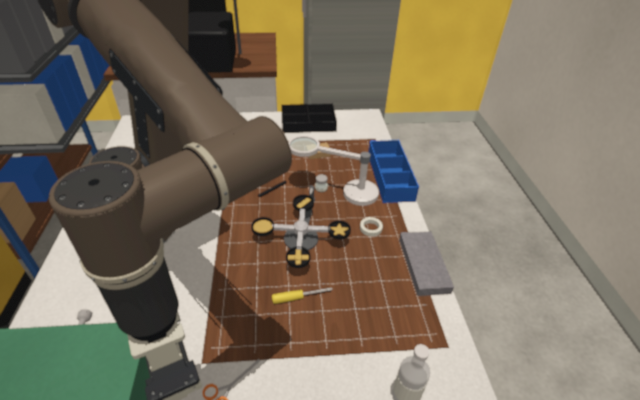

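The top view shows the wheel hub near (333,208), star (336,172), pin (297,203), cross (367,211), disc (328,242), pointer near (278,195), lens (239,198) and magnifier pivot about (266,137). I'll enlarge both views.

Run:
```python
import cv2
a=cv2.imread("pics/top0.png")[120:260,215:395];cv2.imwrite("pics/topc.png",cv2.resize(a,None,fx=4.25,fy=4.25,interpolation=cv2.INTER_CUBIC))
a=cv2.imread("pics/side0.png")[130:280,240:400];cv2.imwrite("pics/sidec.png",cv2.resize(a,None,fx=4,fy=4,interpolation=cv2.INTER_CUBIC))
```

```text
(no output)
```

View pics/topc.png

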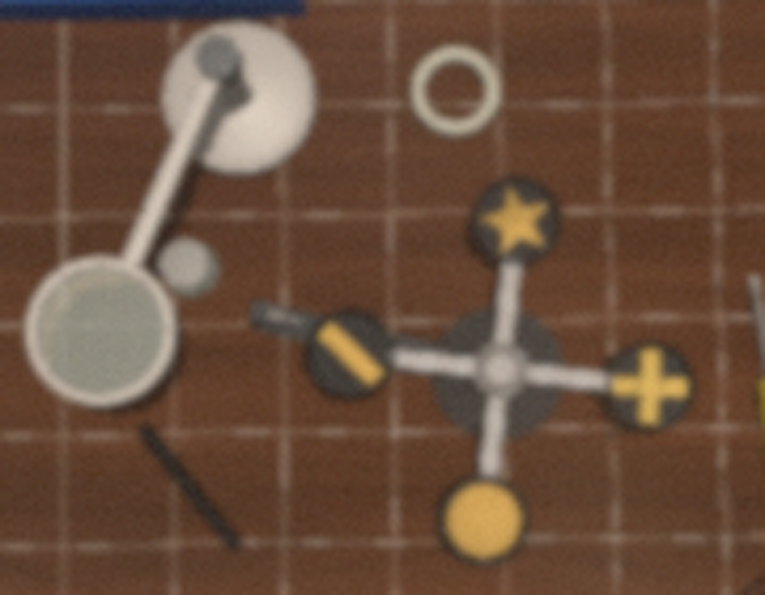

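View pics/sidec.png

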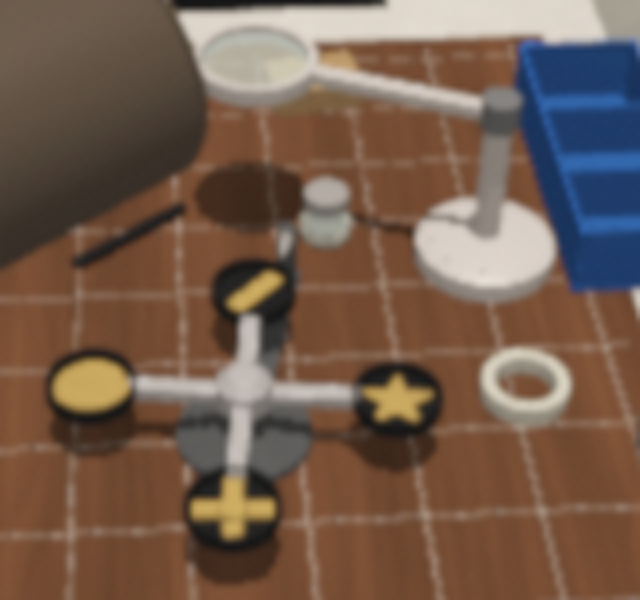

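Top crop: hub (501,368), star cup (515,221), pin cup (350,355), cross (648,386), disc (484,520), pointer post (262,314), lens (101,331), pivot cap (217,57). The side crop shows the same items: hub (244,383), lens (257,66), cap (501,103) and post (287,232). Next I triangulate.

```bash
cat > h.py <<'E'
import numpy as np,cv2
from plant import bot
def P(c,V=None):
    V=np.array(c["view"] if V is None else V)
    K=np.array([[c["fx"],0,c["cx"]],[0,c["fy"],c["cy"]],[0,0,1]])
    return K@np.diag([1,-1,-1])@V[:3]
def tri(Ps,uvs):
    A=np.vstack([[u*p[2]-p[0],v*p[2]-p[1]] for p,(u,v) in zip(Ps,uvs)])
    A=np.array(A).reshape(-1,4); return np.linalg.lstsq(A[:,:3]*1,-A[:,3],rcond=None)[0]
def atz(p,uv,z):
    u,v=uv;A=np.array([u*p[2]-p[0],v*p[2]-p[1]]);return np.linalg.solve(A[:,:2],-A[:,3]-A[:,2]*z)
E
python3 - <<'E'
from h import *
pt,ps=P(bot.get_calibration("top")),P(bot.get_calibration("side"))
D={"hub":((501,368),(244,383),70),"star":((515,221),(397,400),56),"pin":((350,355),(253,292),56),"cross":((648,386),(233,508),56),"disc":((484,520),(91,385),56),
"lens":((101,331),(257,66),163),"cap":((217,57),(501,95),175),"post":((262,314),(287,228),59),"foot":((239,97),(485,240),30),"jar":((188,265),(326,192),50),"tape":((455,90),(526,380),19)}
np.set_printoptions(precision=1,suppress=True)
for k,(a,b,z) in D.items():
    ua=np.array(a)/4.25+[215,120]-.4; ub=np.array(b)/4+[240,130]-.4
    print(k,tri([pt,ps],[ua,ub]),atz(pt,ua,z),atz(ps,ub,z))
print(bot.get_calibration("wrist"))
E
```

```text
hub [526.6 -87.   61.8] [527.6 -86.7] [524.3 -95.5]
star [ 645.4 -100.2   49. ] [ 646.  -100.1] [ 642.4 -107.3]
pin [539.8  33.   50.1] [540.3  32.8] [538.4  26.3]
cross [ 511.6 -204.5   50.2] [ 512.6 -203.9] [ 509.9 -209.7]
disc [406.9 -72.1  52.2] [408.2 -72. ] [405.7 -76. ]
lens [553.6 212.9 155.9] [553.5 211.6] [552.4 202.1]
cap [753.4 123.4 179. ] [755.4 123.7] [753.3 128.8]
post [572.9 101.9  61.7] [573.6 102.2] [572.7 105.2]
foot [754.4 123.6  21.8] [753.9 122.6] [750.5 113.5]
jar [613.2 161.6  53.2] [614.4 162. ] [612.5 165.6]
tape [759.  -53.6  18.5] [759.9 -53.7] [757.5 -54.3]
{'fx': 296.71129770699105, 'fy': 296.71129770699105, 'cx': 318.83077267991064, 'cy': 195.91276252814689, 'T_tool_cam': array([[  -0. ,    1. ,    0.3,   68. ],
       [   1. ,    0. ,    0. ,   -0.5],
       [   0. ,    0.3,   -1. , -158.1],
       [   0. ,    0. ,    0. ,    1. ]])}
```

Geometry checks out: hub to cup 120, hub to post 195, and pivot to station and pivot to lens both 220. I'll take a closer wrist view before pushing.

```bash
cat >> h.py <<'E'
from scipy.spatial.transform import Rotation as R
np.set_printoptions(precision=1,suppress=True)
def q(yaw):  # tool down, tool y along yaw (deg)
    c,s=np.cos(np.radians(yaw)),np.sin(np.radians(yaw))
    return R.from_matrix(np.array([[-s,c,0],[c,s,0],[0,0,-1]])).as_quat()
def wristP():
    s=bot.read_state();c=bot.get_calibration("wrist")
    T=np.eye(4);T[:3,:3]=R.from_quat(s["eef_rot"]).as_matrix();T[:3,3]=s["tcp_pos"]
    return P(c,np.linalg.inv(T@np.array(c["T_tool_cam"])))
def shot(f):
    p=wristP();im=bot.camera("wrist");cv2.imwrite(f"pics/{f}.png",cv2.cvtColor(im,cv2.COLOR_RGB2BGR));np.save(f"pics/{f}.npy",p)
E
python3 - <<'E'
from h import *
try:
    bot.move_ptp([540,-60,330],q(83))
    bot.pause(.3)
    shot("w0");s=bot.read_state();print(s["t"],s["tcp_pos"],np.array(s["joint_pos"])*100,s["contact_force"])
    for y in(83,125,166):
        print(bot.solve_ik([510,-140,38],q(y)),bot.solve_ik([510,-140,38],q(y+180)))
except bot.Unreachable as e: print("unreach",e)
E
python3 -c "
import cv2;cv2.imwrite('pics/w0v.png',cv2.resize(cv2.imread('pics/w0.png'),(800,500),interpolation=cv2.INTER_CUBIC))"
```

```text
2.7167 [540.  -60.3 329.9] [  25.     8.9  -10.6   -0.  -137.6 -194.3] [ 0.5 -0.5 -0.2]
[ 0.1  0.3 -0.5  0.  -0.7 -1.8] [ 0.1  0.3 -0.5  0.  -0.7  1.3]
[ 0.1  0.3 -0.5  0.  -0.7 -1.1] [ 0.1  0.3 -0.5  0.  -0.7  2.1]
[ 0.1  0.3 -0.5  0.  -0.7 -0.3] [ 0.1  0.3 -0.5  0.  -0.7  2.8]
```

View pics/w0v.png

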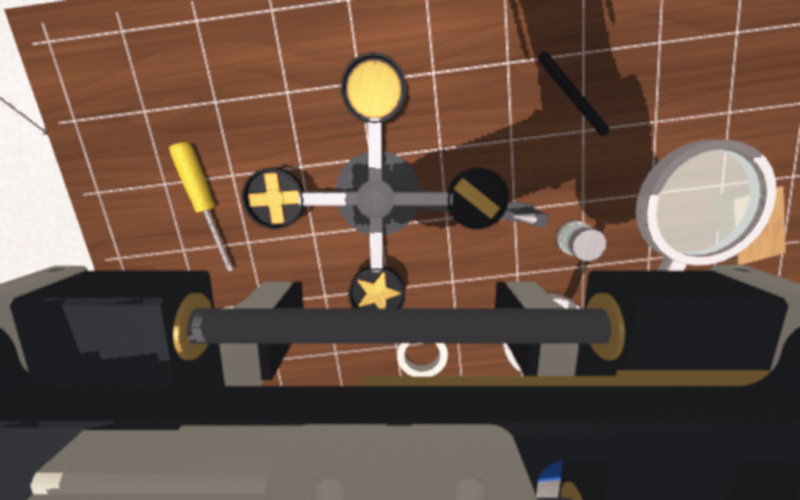

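Wrist view (800x500): hub (375,197), cups disc (374,89), cross (274,197), pin (478,198), star (377,291), pointer cone tip (~512,209) to post (~538,219), lens ring (707,203). Now compute hub and angles, then push the cross arm CCW, stopping ~6° short for a check.

```bash
cat >> h.py <<'E'
hub=np.array([526.5,-86.5])
def push(phi,off=16.5,r=56,z=38,v=40):
    a=np.radians(phi);e=np.array([np.cos(a),np.sin(a)]);t=np.array([-e[1],e[0]])
    p=hub+r*e-off*t; bot.line_to([*p,z],v,ori=q(phi+180))
E
python3 - <<'E'
from h import *
p=np.load("pics/w0.npy")
for k,u,z in[("hub",(375,197),70),("disc",(374,89),56),("cross",(274,197),56),("pin",(478,198),56),("star",(377,291),56),("post",(538,219),56),("tip",(512,209),52),("lens",(707,203),160)]:
    x=atz(p,np.array(u)/1.25-.1,z);d=x-hub;print(k,x,np.hypot(*d),np.degrees(np.arctan2(d[1],d[0])))
try:
    bot.move_gripper(0)
    a=np.radians(-142);c=hub+56*np.array([np.cos(a),np.sin(a)])
    bot.move_ptp([*c,200],q(38)); bot.line_to([*c,38],120); s=bot.read_state();print(s["t"],s["width"],s["tcp_pos"],s["contact_force"])
    push(-120,25)
    for f in range(-110,-19,15):
        push(f); print(f,bot.read_state()["contact_force"],bot.read_state()["tcp_pos"])
    bot.pause(.2);print(bot.read_state()["t"])
except bot.Unreachable as e: print("unreach",e)
cv2.imwrite("pics/t1.png",cv2.resize(cv2.cvtColor(bot.camera("top"),cv2.COLOR_RGB2BGR)[120:260,215:395],None,fx=4.25,fy=4.25,interpolation=cv2.INTER_CUBIC))
E
```

```text
hub [522.8 -85.8] 3.7501478741106276 169.82070477210536
disc [408.4 -71.8] 119.05959638788168 172.894077896176
cross [ 510.1 -203.7] 118.3592159631336 -97.9874708723278
pin [540.4  32. ] 119.32083164356624 83.32805520083079
star [ 640.7 -100.7] 115.04692980130577 -7.098979879551109
post [573.9 100.7] 193.0980686103934 75.7956592441067
tip [559.   71.9] 161.67228741844147 78.41707793750531
lens [553.5 213. ] 300.7509765032771 84.85769074560747
6.3333 0.3359159089721426 [ 482.9 -120.9   38.6] [0.5 0.2 0. ]
-110 [-0.2 -0.6 -0.2] [ 491.7 -133.5   37.9]
-95 [ 0.1 -0.1 -0.5] [ 505.  -140.8   37.9]
-80 [0.2 0.3 0.3] [ 519.8 -144.4   38. ]
-65 [-0.5 -0.1  0.1] [ 535.1 -144.2   38. ]
-50 [-0.4 -0.5 -1. ] [ 549.9 -140.    38.1]
-35 [-0.9  0.2  0.3] [ 562.9 -132.1   38.1]
-20 [-0.2 -0.6  0.6] [ 573.5 -121.2   38.1]
10.8833
```

View pics/t1.png

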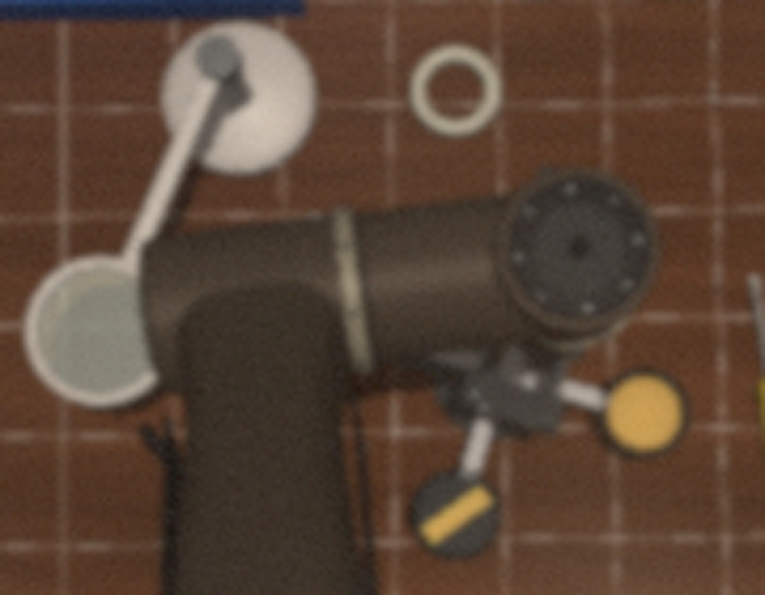

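Disc cup is at (642,412), pin cup at (456,513). I'll compute the wheel angle, finish the push, retreat and look closely at the pointer.

Run:
```python
from h import *
pt=P(bot.get_calibration("top"))
est=[]
for k,u,a0 in(("disc",(642,412),-90),("pin",(456,513),180)):
    x=atz(pt,np.array(u)/4.25+[215,120]-.4,56);d=x-hub;a=np.degrees(np.arctan2(d[1],d[0]));print(k,x,np.hypot(*d),a)
    est.append((a-a0+180)%360-180)
ph=np.mean(est);print("cross arm angle",ph)   # disc=cross-90, pin=cross+180
corr=-20-ph
# push so cross arm ~ -15 (target about -13.9)
tgt=-15.0
print(corr)
try:
    push(tgt+corr,v=15);bot.pause(.2)
    push(tgt+corr-14,v=40)
    p=bot.read_state()["tcp_pos"];bot.line_to([p[0],p[1],230],200)
    # camera above between cup and pointer: camera sits 68mm along tool x from TCP
    bot.move_ptp([600,60,300],q(83+0));bot.pause(.3);shot("w1");print(bot.read_state()["t"])
except bot.Unreachable as e: print("unreach",e)
a=cv2.imread("pics/w1.png");cv2.imwrite("pics/w1v.png",cv2.resize(a[:260,60:460],(800,520),interpolation=cv2.INTER_CUBIC))
```

```text
disc [ 492.  -198.7] 117.38398776239117 -107.09616822069206
pin [414.  -49.9] 118.27575529232745 161.9793488386416
cross arm angle -17.55840969102522
-2.4415903089747815
14.7333
```

View pics/w1v.png

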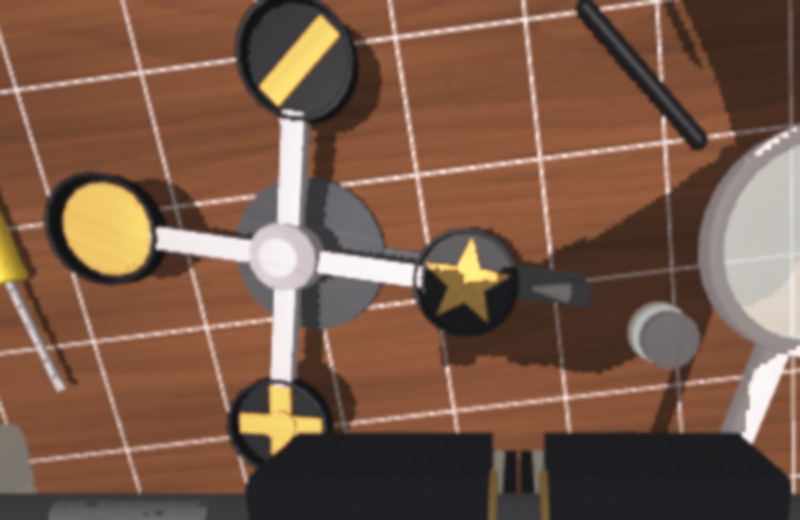

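Star cup stands near the pointer: cup (467,281), cone approx (531,289)-(575,292), hub (285,257). Zoom on it to measure.

Run:
```python
import cv2
a=cv2.imread("pics/w1.png");cv2.imwrite("pics/w1z.png",cv2.resize(a[105:175,255:365],(800,509),interpolation=cv2.INTER_CUBIC))
```

```text
(no output)
```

View pics/w1z.png

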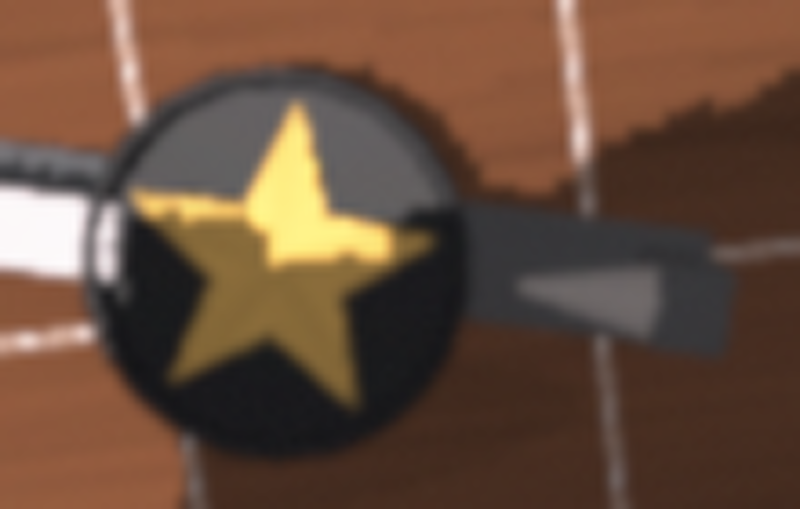

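Run:
```python
from h import *
p=np.load("pics/w1.npy")
Z=lambda u,z:atz(p,np.array(u)/7.273+[255,105]-.43,z)
W=lambda u,z:atz(p,np.array(u)/2+[60,0]-.25,z)
star=Z((277,263),58);disc=W((105,228),58);pin=W((297,59),58);cross=W((280,424),58)
h2=W((285,257),70);tip=Z((515,288),52);base=Z((651,303),52)
an=lambda d:np.degrees(np.arctan2(d[1],d[0]))
hc=(star+disc)/2
print("star",star,"disc",disc,"pin",pin,"cross",cross,"hub",h2,"mid",hc,(pin+cross)/2)
print("tip",tip,"base",base)
print("star-disc",np.hypot(*(star-disc)),an(star-disc),"cross-pin",an(cross-pin)+90)
for h in(hc,h2,(hc+h2)/2): print("star",an(star-h),np.hypot(*(star-h)),"tip",an(tip-h),np.hypot(*(tip-h)),"base",an(base-h),np.hypot(*(base-h)))
```

```text
star [557.4  29. ] disc [ 494.5 -198.7] pin [412.7 -53.4] cross [ 639.3 -115.7] hub [527. -82.] mid [525.9 -84.8] [526.  -84.5]
tip [567.8  71.7] base [573.6  96.6]
star-disc 236.26090267116706 74.54757740374366 cross-pin 74.6339441813022
star 74.54757740374366 118.13045133558353 tip 75.04906311472608 162.04516211870774 base 75.27931128495324 187.54089643713718
star 74.68611380097958 115.14916464559087 tip 75.1587466112008 159.06638136875105 base 75.37755797896317 184.56334329610536
star 74.61596036231056 116.63972276532762 tip 75.10339612512098 160.55569820166167 base 75.32804155013761 186.05205149003322
```

Wheel is ~0.5° short of the pointer, so I'll give it a small nudge, retreat, then push the magnifier arm to ~4° short and check.

```bash
cat >> h.py <<'E'
piv=np.array([754.,123.5])
def mag(th,off=19,r=130,z=146,v=40):
    a=np.radians(th);e=np.array([np.cos(a),np.sin(a)]);t=np.array([-e[1],e[0]])
    p=piv+r*e-off*t
    if v is None: bot.move_ptp([*p,z],q(th))
    else: bot.line_to([*p,z],v,ori=q(th))
def up(z,v=200):
    p=bot.read_state()["tcp_pos"];bot.line_to([p[0],p[1],z],v)
E
python3 - <<'E'
from h import *
try:
    a=np.radians(-32);c=hub+56*np.array([np.cos(a),np.sin(a)])-16.5*np.array([-np.sin(a),np.cos(a)])
    bot.move_ptp([*c,230],q(148));bot.line_to([*c,38],150)
    push(-20.5,v=30);push(-16.85,v=10);bot.pause(.2);print(bot.read_state()["contact_force"])
    push(-32,v=50);up(300)
    mag(148,30,z=300,v=None);up(146)
    for th in(156,166,176,186,194,200): mag(th,v=45 if th<200 else 25);print(th,bot.read_state()["contact_force"])
    bot.pause(.2);mag(194,v=50);up(300)
    print(bot.read_state()["t"])
    # clear view for top camera: measure wheel, lens, and pivot
    bot.move_ptp([560,-230,400],q(120));bot.pause(.2);print(bot.read_state()["t"])
except bot.Unreachable as e: print("unreach",e)
im=cv2.cvtColor(bot.camera("top"),cv2.COLOR_RGB2BGR);cv2.imwrite("pics/t2f.png",im)
shot("w2")
cv2.imwrite("pics/t2.png",cv2.resize(im[120:240,220:380],(800,600),interpolation=cv2.INTER_CUBIC))
E
```

```text
[-2.6 -2.8  2.1]
156 [-0.9 -0.1 -0.4]
166 [0.4 1.1 0.4]
176 [-0.   0.3  0.2]
186 [-1.1 -0.2  0.4]
194 [ 0.4 -0.2 -1.1]
200 [-0.3  0.3 -1.2]
28.475
30.025
```

View pics/t2.png

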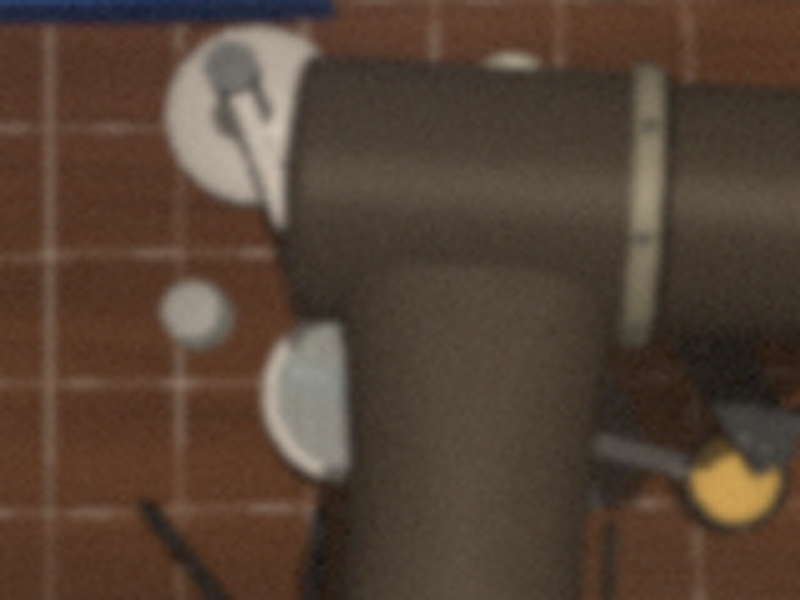

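The arm hides part of the lens in this view (lens edge around (265–350,400), cap (232,68)). I'll clear the arm and make one combined picture from the top and wrist cameras.

Run:
```python
from h import *
try:
    bot.move_joints([-0.882,0.1,-0.1,0,-1.224,-0.288]);bot.pause(.2)
    im=cv2.cvtColor(bot.camera("top"),cv2.COLOR_RGB2BGR);cv2.imwrite("pics/t3f.png",im)
    bot.move_ptp([600,60,320],q(110));bot.pause(.3);shot("w3");print(bot.read_state()["t"])
except bot.Unreachable as e: print("unreach",e)
w=cv2.imread("pics/w3.png");p=np.load("pics/w3.npy")
def pr(x):
    y=p@np.r_[x,1];return y[:2]/y[2]
c=pr([557,29,58]);print("cup px",c,"pivot",pr([754,123,175]),"tip",pr([568,72,52]))
x0=int(np.clip(c[0]-90,0,440));y0=int(max(0,min(c[1]-107,185)));print(x0,y0)
M=np.zeros((600,800,3),np.uint8)
M[:,:400]=cv2.resize(im[128:263,255:345],(400,600),interpolation=cv2.INTER_CUBIC)
M[:430,400:]=cv2.resize(w[y0:y0+215,x0:x0+200],(400,430),interpolation=cv2.INTER_CUBIC)
cv2.imwrite("pics/m3.png",M)
```

```text
35.075
cup px [309.3 130.8] pivot [325.4 321.9] tip [335.3 148.6]
219 23
```

View pics/m3.png

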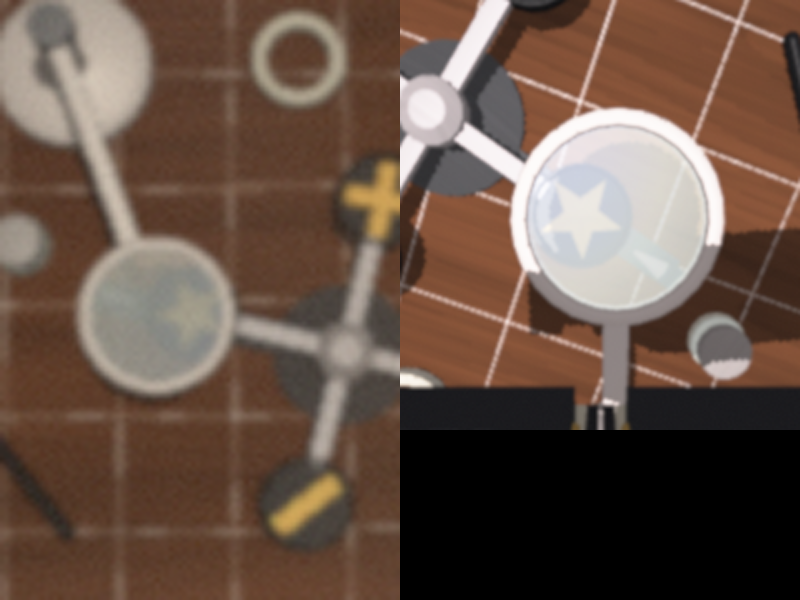

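The lens ring is centred at (156,316) in the top part and (618,217) in the wrist part. Under it the star is at (187,310) / (582,217), so the lens is a bit short. Computing the remaining swing.

Run:
```python
from h import *
pt=P(bot.get_calibration("top"));pw=np.load("pics/w3.npy")
T=lambda u,z:atz(pt,np.array(u)/4.444+[255,128]-.4,z)
W=lambda u,z:atz(pw,(np.array(u)-[400,0])/2+[219,23]-.25,z)
an=lambda d:np.degrees(np.arctan2(d[1],d[0]))%360
for n,l,s,z in(("top",T((156,316),160),T((187,310),55),0),("wrist",W((618,217),160),W((582,216.5),56),0)):
    print(n,"lens",l,an(l-piv),np.hypot(*(l-piv)),"star",s,an(s-piv),np.hypot(*(s-piv)),an(s-hub))
print("cap",T((51,23),175),"hub",T((345,352),70),"pin",T((306,505),56),"cross",T((380,200),56))
g=W((632,247),52);b=W((672,272),52);print("tip",g,b,an(g-hub),an(b-hub))
# ring fit by code, for later comparison
im=cv2.imread("pics/t3f.png");big=cv2.resize(im[120:240,220:350],None,fx=6,fy=6,interpolation=cv2.INTER_CUBIC)
c=cv2.HoughCircles(cv2.medianBlur(cv2.cvtColor(big,cv2.COLOR_BGR2GRAY),7),cv2.HOUGH_GRADIENT,1.5,100,param1=80,param2=40,minRadius=85,maxRadius=115)
print(None if c is None else c[0][:4], [atz(pt,k[:2]/6+[220,120]-.4,160) for k in c[0][:4]] if c is not None else 0)
```

```text
top lens [547.9  50.5] 199.49934435533677 218.6846622071212 star [559.9  33.6] 204.86189605539454 213.9233487740861 74.45270214877715
wrist lens [545.8  49. ] 199.68471005742225 221.1038656803549 star [557.1  29.7] 205.48838254523767 218.08269058339187 75.22129468222934
cap [756.1 122.4] hub [525.5 -85.9] pin [410.8 -55.1] cross [ 642.4 -114.7]
tip [565.2  70.1] [572.  103.4] 76.11917626620057 76.51770530404633
[[420.8 473.2 106.6]] [array([548.6,  50.4])]
```

Consistent: lens at 199.6°, star at ~205.3°. Push the last bit slowly and verify with the ring fit.

Run:
```python
from h import *
try:
    mag(190,25,z=300,v=None);up(146)
    mag(199,v=45);mag(205.65,v=15);bot.pause(.3);print(bot.read_state()["contact_force"])
    mag(196,v=50);up(300);print(bot.read_state()["t"])
    bot.move_joints([-0.882,0.1,-0.1,0,-1.224,-0.288]);bot.pause(.2)
    im=cv2.cvtColor(bot.camera("top"),cv2.COLOR_RGB2BGR);cv2.imwrite("pics/t4f.png",im)
except bot.Unreachable as e: print("unreach",e)
print(bot.read_state()["t"])
pt=P(bot.get_calibration("top"))
big=cv2.resize(im[120:240,220:350],None,fx=6,fy=6,interpolation=cv2.INTER_CUBIC)
c=cv2.HoughCircles(cv2.medianBlur(cv2.cvtColor(big,cv2.COLOR_BGR2GRAY),7),cv2.HOUGH_GRADIENT,1.5,100,param1=80,param2=40,minRadius=85,maxRadius=115)
for k in c[0][:3]:
    l=atz(pt,k[:2]/6+[220,120]-.4,160);d=l-piv;print(k,l,np.degrees(np.arctan2(d[1],d[0]))%360,np.hypot(*d))
# did anything else move? difference vs first top image outside the moved parts
d=cv2.absdiff(cv2.imread("pics/t3f.png"),im).max(2);ys,xs=np.where(cv2.blur(d,(3,3))>25);print(len(xs),[(xs.min(),xs.max(),ys.min(),ys.max())] if len(xs) else 0)
```

```text
[0.3 0.1 0.6]
40.9
43.9083
[458.2 455.2 105.7] [557.8  30.6] 205.33130902939857 217.024980107019
1072 [(np.int64(266), np.int64(314), np.int64(140), np.int64(217))]
```

```bash
python3 -c "
from plant import bot
print(bot.close_job())"
```

```text
the job is handed in; nothing more can be done
None
```

I turned the star's cup to the pointer, to within about 1° by my camera measurements, swung the lens to within about 2 mm of centre above the star, and handed the job in at about 44 s with the robot clear of everything.

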